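# Clamp a carton in the packing vise

### The job

Get the long, narrow carton ready for taping: slide the carton vise's moving jaw back to make room, stand the carton the way up it is now on the vise's bed, lengthways between the jaws and centred across their width, and slide the jaw up until the carton is held snugly, end to end, between the moving and the fixed jaw. Close the jaw gently, without ramming the carton, and leave everything else on the table where it is.

Things in the scene. Friction and masses are not known exactly. Their poses are not given: they have to be found in the camera images.
- jig: Carton vise fixed to the table: an aluminium bed 150 x 280 x 20 mm (x, y, z) whose top is 20 mm above the table, with an upright dark steel fixed jaw at its +y end and a sliding jaw. Origin: centre of the bed's underside, on the table. y = the slide's direction, towards the fixed jaw; z up. Jaw faces are rubber, 100 mm wide across x, centred on x = 0, and reach 82 mm above the table. Two 10 mm wide runners stand 4 mm proud of the bed at x = +-66 mm.
- jig_fixed_face (a point): Middle of the fixed jaw's inner face: 120 mm along +y of the jig's origin, 55 mm above the table. The jaw is 17 mm thick behind it.
- jaw (a joint): Slide of the moving jaw: its value (m) is the clear gap between the two jaw faces, 0 shut to 0.19 fully open (hard stop); it opens towards the jig's -y. It slides with about 4 N of friction and stays where it is left. It starts at a gap between 0.05 and 0.10, too small for the long carton.
- jaw_grip (a point): Centre of the black grip block on top of the moving jaw's carriage: block 50 x 30 x 50 mm (jig's x, y, z) with its centre 105 mm and its top 130 mm above the table, 38 mm behind the moving jaw's face (towards -y). It stands on a 24 mm round steel neck; below that is a carriage 144 mm wide, up to 50 mm above the table. The block does not turn or lift; it moves with the jaw only. Axes as the jig's.
- carton_center (a point): Centre of the long, narrow brown carton, 60 x 130 x 70 mm (its x, y, z), rigid and closed, about 0.18 to 0.35 kg, standing on the table with a strip of brown tape lengthways along its top. z up, y along its length. Either end may face the fixed jaw.
- short_carton: Bystander: brown carton of the same section but shorter, 60 x 85 x 70 mm; origin at the centre of its underside.
- flat_carton: Bystander: low, wide brown carton 95 x 110 x 45 mm; origin at the centre of its underside. The three cartons may be in each other's places.
- jar: Bystander: grey jar with white lid, 66 mm across, 85 mm high, standing; origin at the centre of its underside.
- tape_roll: Bystander: roll of brown tape lying flat, 100 mm across, 50 mm high; origin at the centre of its underside.
- film_roll: Bystander: black film roll standing on end, 76 mm across, 200 mm high; origin at the centre of its underside.
- notepad: Bystander: paper pad lying flat, 110 x 160 x 14 mm; origin at the centre of its underside.
There are look-alikes about, which are no part of the job. What is shaped like the part that bears carton_center but pink or turquoise is not meant.

How it is judged (in metres and radians):
On the way, in this order (a step that is already met when the one before it is completed fails the run):
1. the moving jaw is slid back so that the carton has room (gap over 138 mm) (value of joint jaw above 0.138 m), for 0.1 s.
2. the long carton stands on the bed between the jaws (z of carton_center in the frame of jig between 0.05 and 0.06 m and x of carton_center in the frame of jig between -0.025 and 0.025 m and angle between carton_center's own z axis and vertical below 0.06 rad and y of carton_center in the frame of jig between -0.02 and 0.07 m and contact force between carton and the fingers below 0.1 N), for 0.1 s.
At the end, for the whole second after the job is handed in: The long carton stands upright on the bed within 25 mm of the jaws' centre line, its end within 4 mm of the fixed jaw and square to it (0.05 rad); the jaw gap is at most 133.5 mm (carton 130 mm, so at most 3.5 mm slack); carton and jaw are at rest (z of carton_center in the frame of jig between 0.05 and 0.06 m and x of carton_center in the frame of jig between -0.025 and 0.025 m and value of joint jaw between 0.126 and 0.1335 m and y of carton_center in the frame of jig between 0.051 and 0.059 m and angle between the y axis of carton_center and the y axis of jig, either way round below 0.05 rad and angle between carton_center's own z axis and vertical below 0.05 rad and velocity of joint jaw between -0.005 and 0.005 m/s and linear speed of carton below 0.01 m/s); the robot touches nothing.
It fails at once if the carton is rammed or slammed: over 60 N between it and the vise (contact force between jig and carton above 60 N).
It fails at once if another thing on the table is moved by more than 30 mm (distance of any of short_carton, flat_carton, jar, tape_roll, film_roll, notepad from where it was at the start of the episode above 0.03 m).
It also fails if it takes over 72 s, if anything falls off the work surface, if the arm or the gripper's body presses on something with over 40 N, if the wrist force passes 120 N, or if a joint passes its speed limit or range.

### The arm

A 6-joint arm with a two-finger parallel gripper is mounted at the origin on the work surface. World frame = base frame: x ahead of the robot, y to its left, z up, the work surface at z = 0. Lengths are in mm, angles in rad, forces in N, time in s.
With the tool pointing down it reaches from about 350 to 875 mm from the base axis. Payload 4.2 kg.
Tool frame: the origin (TCP) lies at the very end of the fingers, on their centre line; the grasp point (between the pads) lies 19 mm behind it; z points along the fingers, y is the line along which they close (so a half turn about z gives the same grasp; the last joint's range is limited). The gripper opens to 85 mm and grips with 20 to 120 N. Pads are 22 mm wide; open, the fingers measure 114 mm over their backs; the gripper's body (76 mm by 85 mm) begins 54 mm behind the grasp point. The pads swing forward as they close: fully open they stand 13 mm farther back than shut.
Start: joints at [1.494, 0.385, 0.008, 0, -1.194, -0.259], TCP at [205.92, 590.081, 231.312] pointing down, gripper open.
Joint ranges: [-3.14, 3.14], [-1.21, 2.06], [-1.07, 1.41], [-3.16, 2.05], [-2.99, -0.16], [-3.1, 3.1]. Speed limits (rad/s): [2.79, 2.79, 3.14, 3.14, 3.14, 3.14].

### API

Orientations are given as a unit quaternion [x, y, z, w].
In Python, from bench import arm, optics gives the robot as it stands. The module is installed in compiled form; this text tells all that it offers.
- The arm moves only by the tool step_arm, never from a script. Its argument "motion" is a list of rows, each an object with "dr": the turn, a rotation vector about the tool's x, y, z in units of 8 degrees (1.0 is 8 degrees), a list of three; "slide": the shift along the tool's x, y, z in mm, a list of three; "jaw": the finger opening in mm, from 0 to 85.4. A call has exactly 8 rows; each row is the pose to reach, as a shift and turn from the pose commanded when the call began, along the tool's axes at that moment; what a row does not reach only later rows make up. A row lasts 1/8 s, in which the tool goes at most 62.5 mm and 10.7 degrees, less where a joint would pass 70% of its speed; a pose out of reach is approached as far as the arm can. A call with a gripper value outside its range is refused whole. The fingers move at their own pace and stop on an object; the grip force is fixed at half the most. Time passes only in rows, so rows that repeat a pose let the fingers close, or fill a call up. It gives the time, the measured TCP pose, the force, the opening and the grip force at its end, in the units of the state.
- arm.read_state(): the state, without advancing time (a new reading comes with each control period).
- optics.get_image(name): name is "scene" or "top" or "wrist"; returns the picture (420x560x3 uint8, blue, green, red); there is no depth.
- optics.camera_info(name): a dict with "camera_matrix" (3x3 intrinsics, pixels), "view" (4x4, takes a point from world to camera coordinates); the wrist camera has in their place "T_tool_cam" (4x4, takes a point from camera to tool coordinates, whose origin is the TCP and whose axes are the flange's). Camera axes: x right, y up, looking along -z (the intrinsics and any distortion apply to the point x, -y, -z); pixel columns grow to the right and rows downward; lengths in mm; the calibration is good to about 2 mm. A picture is of the moment at which its call begins: read the wrist's pose just before it. camera_info takes no time and is no camera call.
- arm.job_done(): hands the job in; it is judged then, once.
The state is a dict: "clock": time; "joints": joint angles; "joint_vel": joint speeds; "joint_efforts": joint torques, N m; "position": TCP position; "ee_rot": TCP orientation; "contact_force": force on the tool from outside, world axes, zero at the start; "wrist_torque": the same for the moment, N m; "gripper_width": finger opening in mm; "grasp_force": force on a finger pad.
Only numpy, scipy, OpenCV 4.12 (cv2) and the standard library are available. Lean on these libraries where they do the work, as an engineer would, in place of code of your own. Each camera call takes 0.05 s, during which the arm holds its last target. There are 200 camera calls.

## Working session

There is one attempt and no reset: what is moved stays moved. The work goes in short steps, Python scripts to look and compute and a tool call to move; the robot and the scene stay as the last step left them, time stands still between calls to the robot, and variables do not carry over. Pictures are saved under pics/ and viewed, at most 10 in all, crops included, and the job is handed in when it is done.

Besides the shell and the picture viewer there is one more tool, called after "Call:" as name(argument=value, ...) on one line, values as JSON. step_arm: Moves the arm, as the interface text tells. Its arguments: {"type":"object","properties":{"motion":{"type":"array","items":{"type":"object","properties":{"dr":{"type":"array","items":{"type":"number"}},"slide":{"type":"array","items":{"type":"number"}},"jaw":{"type":"number"}}}}},"required":["motion"]}

```bash
mkdir -p pics
python3 - <<'E'
from bench import arm, optics
import cv2, numpy as np
np.set_printoptions(precision=4,suppress=True)
for n in ("top","scene"):
    cv2.imwrite(f"pics/{n}1.png",optics.get_image(n)); 
for n in ("top","scene","wrist"): print(n,optics.camera_info(n))
print(arm.read_state())
E
```

```text
top {'camera_matrix': array([[534.6642,   0.    , 287.4684],
       [  0.    , 534.6642, 203.0791],
       [  0.    ,   0.    ,   1.    ]]), 'view': array([[   -0.0135,    -0.9996,     0.0242,   -31.6628],
       [    0.9817,    -0.0086,     0.1901,  -545.5389],
       [   -0.1899,     0.0264,     0.9815, -1371.445 ],
       [    0.    ,     0.    ,     0.    ,     1.    ]])}
scene {'camera_matrix': array([[429.9199,   0.    , 281.3357],
       [  0.    , 429.9199, 216.7949],
       [  0.    ,   0.    ,   1.    ]]), 'view': array([[    0.3661,     0.9303,    -0.0219,  -183.9624],
       [   -0.5048,     0.2183,     0.8352,   177.0042],
       [    0.7818,    -0.2947,     0.5495, -1618.34  ],
       [    0.    ,     0.    ,     0.    ,     1.    ]])}
wrist {'camera_matrix': array([[315.8635,   0.    , 281.0679],
       [  0.    , 315.8635, 209.1933],
       [  0.    ,   0.    ,   1.    ]]), 'T_tool_cam': array([[   0.0006,    0.9519,    0.3065,   78.1546],
       [   1.    ,   -0.0006,   -0.0002,   -0.1242],
       [  -0.    ,    0.3065,   -0.9519, -141.3488],
       [   0.    ,    0.    ,    0.    ,    1.    ]])}
{'clock': 0.1, 'joints': array([ 1.4936,  0.3855,  0.0068, -0.0004, -1.194 , -0.2586]), 'joint_vel': array([-0.0014, -0.0015,  0.0046,  0.0016,  0.0011,  0.0005]), 'joint_efforts': array([ -0.001 , -39.3318,  18.8928,   4.198 ,  -0.0026,   0.    ]), 'position': array([205.7854, 589.6154, 230.3536]), 'ee_rot': array([ 0.9859, -0.1672, -0.0001,  0.001 ]), 'contact_force': array([ 0.0629, -0.1678,  0.2175]), 'wrist_torque': array([ 0.0139, -0.0334,  0.0049]), 'grasp_force': 0.0, 'gripper_width': 85.56374878877814}
```

View pics/top1.png

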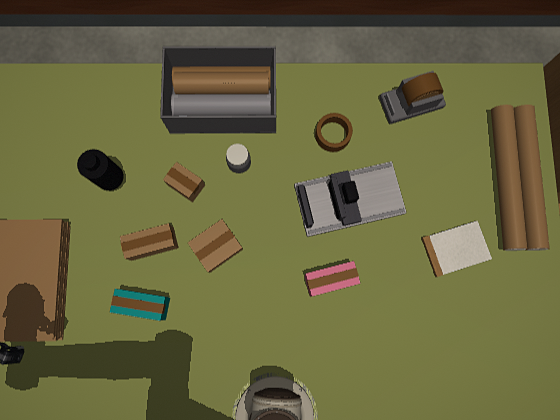

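View pics/scene1.png

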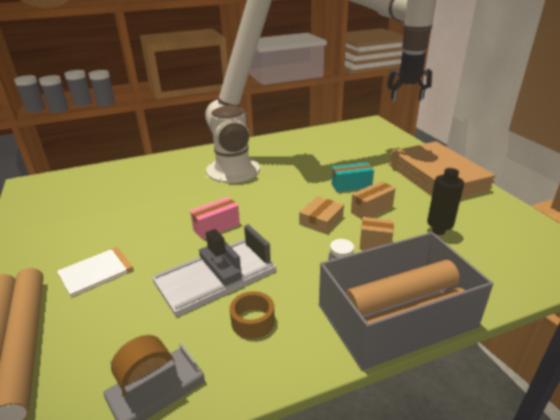

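Candidates are brown (147,241), turquoise (139,304) and pink (332,278), all of the long shape. Brown short (183,180) and brown flat (215,245) have other proportions. Only (147,241) is long, narrow and brown. I'll confirm it in an enlarged crop, with the vise alongside.

Run:
```python
import cv2, numpy as np
im=cv2.imread("pics/top1.png")
a=cv2.resize(im[205:275,105:205],None,fx=8,fy=8,interpolation=cv2.INTER_CUBIC)[:, :800]
cv2.imwrite("pics/c1.png",a)
b=cv2.resize(im[155:240,285:415],None,fx=6,fy=6,interpolation=cv2.INTER_CUBIC)
cv2.imwrite("pics/c2.png",b)
```

```text
(no output)
```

View pics/c1.png

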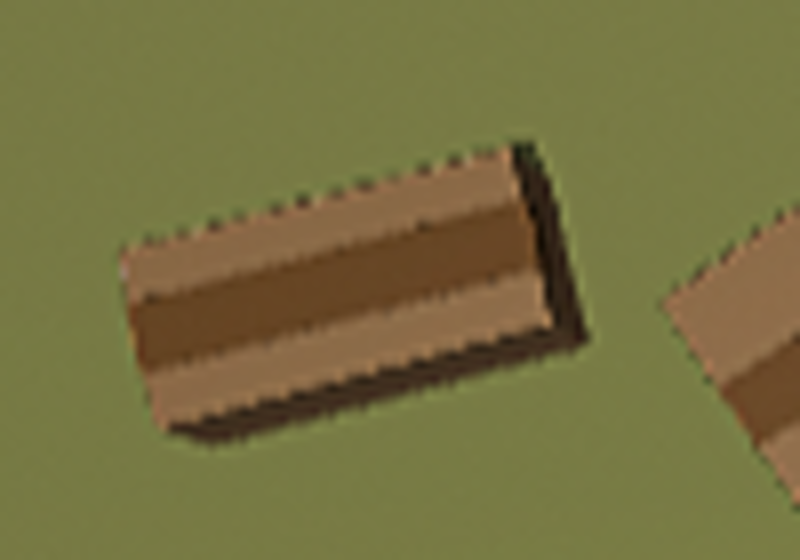

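View pics/c2.png

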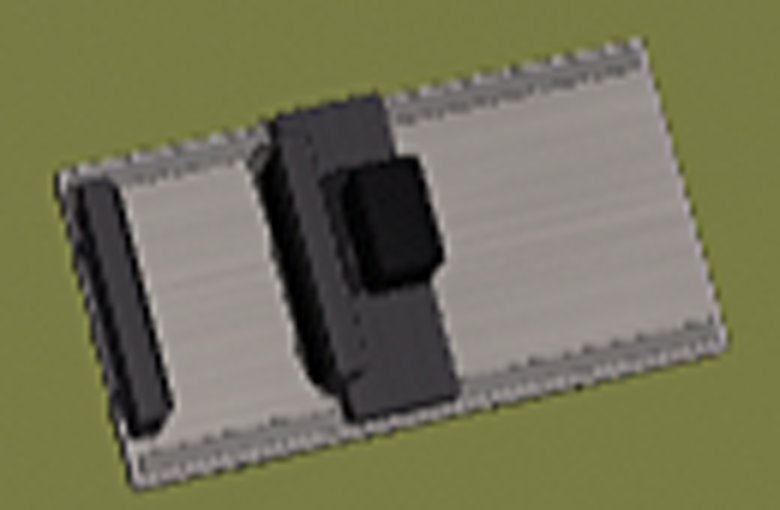

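The crop confirms it: a brown carton with lengthways tape, top corners at crop (122,250), (510,148), (550,325), (163,430). In the vise crop, the bed corners are (60,172), (642,40), (725,350), (138,487), the grip block top is about (345,165)–(440,285), and the fixed jaw is on the left.

```bash
cat > h.py <<'E'
from bench import arm, optics
import cv2, numpy as np
from scipy.optimize import least_squares
from scipy.spatial.transform import Rotation as R
np.set_printoptions(precision=2,suppress=True)
def cam(n, st=None):
    i=optics.camera_info(n)
    if n!="wrist": return i["camera_matrix"],i["view"]
    T=np.eye(4);T[:3,:3]=R.from_quat(st["ee_rot"]).as_matrix();T[:3,3]=st["position"]
    return i["camera_matrix"],np.linalg.inv(T@i["T_tool_cam"])
def proj(KV,P):
    K,V=KV;c=np.c_[P,np.ones(len(P))]@V.T
    q=np.c_[c[:,0],-c[:,1],-c[:,2]]@K.T
    return q[:,:2]/q[:,2:]
def back(KV,uv,z):
    K,V=KV;uv=np.atleast_2d(uv);d=np.c_[uv,np.ones(len(uv))]@np.linalg.inv(K).T*[1,-1,-1]
    d=d@V[:3,:3]; o=-V[:3,:3].T@V[:3,3]
    return o+d*((z-o[2])/d[:,2:])
def fit(KV,model,uv,x0):  # model pts (n,3) in frame with yaw; z abs
    def place(p):
        c,s=np.cos(p[2]),np.sin(p[2]);M=np.array(model,float)
        return np.c_[p[0]+c*M[:,0]-s*M[:,1],p[1]+s*M[:,0]+c*M[:,1],M[:,2]]
    r=least_squares(lambda p:(proj(KV,place(p))-uv).ravel(),x0,x_scale=[100,100,1])
    return r.x,np.abs(r.fun).max()
def crop(uv,f,o): return (np.array(uv)+.5)/f-.5+o
E
cat > m1.py <<'E'
from h import *
KV=cam("top")
c=crop([(122,250),(510,148),(550,325),(163,430)],8,(105,205))
g=back(KV,c,70); print("carton corners",g[:,:2],np.linalg.norm(np.diff(g,axis=0),axis=1))
j=crop([(60,172),(642,40),(725,350),(138,487)],6,(285,155))
g2=back(KV,j,20); print("bed corners",g2[:,:2],np.linalg.norm(np.diff(g2,axis=0),axis=1))
# image left=+y, up=+x
m=[(30,65,70),(30,-65,70),(-30,-65,70),(-30,65,70)]
print("carton",fit(KV,m,c,[*g.mean(0)[:2],0.2]))
m=[(75,140,20),(75,-140,20),(-75,-140,20),(-75,140,20)]
p,e=fit(KV,m,j,[*g2.mean(0)[:2],0.2]);print("jig",p,e)
b=back(KV,crop([(345,165),(413,157),(440,268),(395,285)],6,(285,155)),130)
c_,s=np.cos(p[2]),np.sin(p[2])
d=b[:,:2]-p[:2]; print("block in jig",d@np.array([[c_,-s],[s,c_]]))
for n,uv,z in [("short",(183,180),70),("flat",(215,245),45),("jar",(237,154),85),("tape",(333,131),50),("film",(92,160),200),("notepad",(457,248),14),("pink",(332,278),70),("turq",(139,304),70)]: print(n,back(KV,uv,z)[0,:2])
E
python3 m1.py
```

```text
carton corners [[459.58 396.59]
 [491.65 273.05]
 [433.83 258.58]
 [401.43 380.91]] [127.63  59.61 126.56]
bed corners [[ 606.79  -58.91]
 [ 667.45 -329.89]
 [ 521.3  -360.47]
 [ 461.28  -91.66]] [277.69 149.32 275.43]
carton (array([446.64, 327.27,   0.26]), np.float64(0.6955169158681827))
jig [ 564.25 -210.26    0.22] 0.9914652607056951
block in jig [[ 26.24  30.01]
 [ 23.12   0.96]
 [-25.93   1.99]
 [-28.71  22.37]]
short [606.29 237.78]
flat [436.04 154.19]
jar [672.2   94.78]
tape [ 746.21 -165.6 ]
film [626.03 433.83]
notepad [ 424.41 -497.43]
pink [ 344.98 -148.95]
turq [285.93 340.65]
```

```bash
cat >> h.py <<'E'
def go(xyz,heading):
    s=arm.read_state();M=R.from_quat(s["ee_rot"])
    h=heading; T=R.from_matrix(np.array([[np.cos(h),np.sin(h),0],[np.sin(h),-np.cos(h),0],[0,0,-1]]))
    d=M.inv().apply(np.array(xyz)-s["position"]); r=(M.inv()*T).as_rotvec()/np.radians(8)
    print("clock %.2f"%s["clock"],"pos",s["position"],"joints",s["joints"],"slide",d,"dr",r, "F",s["contact_force"],"w %.1f"%s["gripper_width"])
E
python3 -c "
from h import *
go((561,-195,250),0.22)"
```

```text
clock 0.10 pos [205.79 589.62 230.35] joints [ 1.49  0.39  0.01 -0.   -1.19 -0.26] slide [594.04 623.67 -18.4 ] dr [ 0.01  0.   -3.98] F [ 0.06 -0.17  0.22] w 85.6
```

Call:
step_arm(motion=[{"slide": [30, 31, -3], "dr": [0, 0, -0.2], "jaw": 85}, {"slide": [70, 73, -5], "dr": [0, 0, -0.5], "jaw": 85}, {"slide": [110, 115, -7], "dr": [0, 0, -0.7], "jaw": 85}, {"slide": [150, 157, -9], "dr": [0, 0, -1.0], "jaw": 85}, {"slide": [190, 199, -11], "dr": [0, 0, -1.3], "jaw": 85}, {"slide": [230, 241, -13], "dr": [0, 0, -1.5], "jaw": 85}, {"slide": [270, 283, -16], "dr": [0, 0, -1.8], "jaw": 85}, {"slide": [310, 325, -18], "dr": [0, 0, -2.0], "jaw": 85}])

```text
clock: 1.1
position: [391.7, 179.2, 249.4]
ee_rot: [1.0, -0.027, 0.0, -0.0]
contact_force: [0.8, -0.4, -0.5]
gripper_width: 85.1
grasp_force: 0.0
```

```bash
python3 -c "
from h import *
go((561,-195,250),0.22)"
```

```text
clock 1.10 pos [391.73 179.23 249.39] joints [ 0.81  0.03 -0.4  -0.   -1.13  0.71] slide [189.58 364.36  -0.66] dr [-0.   -0.   -1.97] F [ 0.83 -0.44 -0.53] w 85.1
```

Call:
step_arm(motion=[{"slide": [27, 52, 0], "dr": [0, 0, -0.3], "jaw": 85}, {"slide": [54, 104, 0], "dr": [0, 0, -0.6], "jaw": 85}, {"slide": [81, 156, 0], "dr": [0, 0, -0.9], "jaw": 85}, {"slide": [108, 208, 0], "dr": [0, 0, -1.2], "jaw": 85}, {"slide": [135, 260, 0], "dr": [0, 0, -1.5], "jaw": 85}, {"slide": [162, 312, 0], "dr": [0, 0, -1.8], "jaw": 85}, {"slide": [182, 350, 0], "dr": [0, 0, -1.97], "jaw": 85}, {"slide": [190, 364, 0], "dr": [0, 0, -1.97], "jaw": 85}])

```text
clock: 2.1
position: [560.8, -195.1, 248.1]
ee_rot: [0.994, 0.108, -0.001, -0.0]
contact_force: [-0.5, -0.6, -0.8]
gripper_width: 85.1
grasp_force: 0.0
```

```bash
python3 -c "
from h import *
go((561,-195,250),0.22)
np.save('s2.npy',arm.read_state(),allow_pickle=True)
im=optics.get_image('wrist');cv2.imwrite('pics/w2.png',im)"
```

```text
clock 2.10 pos [ 560.77 -195.1   248.07] joints [-0.06  0.32 -0.04 -0.   -1.21  1.85] slide [ 0.25 -0.05 -1.93] dr [-0.01  0.01 -0.03] F [-0.53 -0.61 -0.79] w 85.1
```

View pics/w2.png

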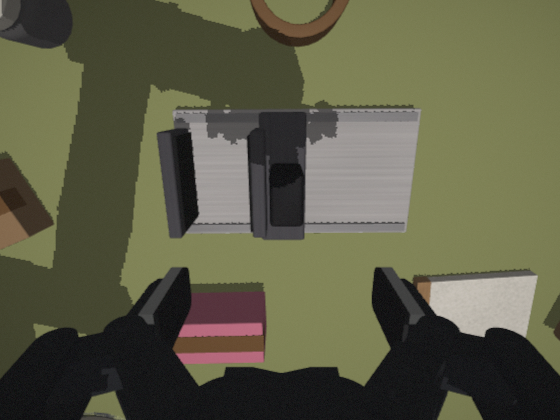

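The wrist view shows the bed corners at (419,110), (406,233) and (175,110). The fixed jaw top is around (161..190, 131)–(168..185, 238), and the grip block top is around (270..303, 163..227).

```bash
cat > m2.py <<'E'
from h import *
s=np.load('s2.npy',allow_pickle=True).item();W=cam("wrist",s)
m=[(75,-140,20),(-75,-140,20),(75,140,20)]
p,e=fit(W,m,np.array([(419,109),(406,234),(174,109)]),[564,-210,.22]);print(p,e)
c,s_=np.cos(p[2]),np.sin(p[2])
def tj(uv,z):
    d=back(W,uv,z)[:,:2]-p[:2]; return d@np.array([[c,-s_],[s_,c]])
print("block",tj([(270,163),(303,163),(303,227),(270,227)],130))
print("fixedtop",tj([(161,132),(190,130),(185,236),(168,238)],82))
print("movtop",tj([(250,130),(266,130),(266,237),(252,235)],82))
E
python3 m2.py
```

```text
[ 565.26 -211.27    0.22] 3.171821550284619
block [[ 33.61  26.18]
 [ 33.6   -1.01]
 [-22.84  -2.19]
 [-22.84  26.81]]
fixedtop [[ 54.99 130.95]
 [ 56.82 103.28]
 [-51.57 118.22]
 [-53.86 136.37]]
movtop [[ 56.8   46.5 ]
 [ 56.8   31.37]
 [-52.7   33.03]
 [-50.43  47.7 ]]
```

Call:
step_arm(motion=[{"slide": [1, 4, 40], "jaw": 85, "dr": [0, 0, 0]}, {"slide": [1, 4, 90], "jaw": 85, "dr": [0, 0, 0]}, {"slide": [1, 4, 130], "jaw": 85, "dr": [0, 0, 0]}, {"slide": [1, 4, 149], "jaw": 85, "dr": [0, 0, 0]}, {"slide": [1, 4, 149], "jaw": 85, "dr": [0, 0, 0]}, {"slide": [1, 4, 149], "jaw": 25, "dr": [0, 0, 0]}, {"slide": [1, 4, 149], "jaw": 25, "dr": [0, 0, 0]}, {"slide": [1, 4, 149], "jaw": 25, "dr": [0, 0, 0]}])

```text
clock: 3.15
position: [563.1, -197.0, 101.5]
ee_rot: [0.994, 0.109, 0.001, 0.001]
contact_force: [0.9, -4.5, 3.0]
gripper_width: 31.9
grasp_force: 2.0
```

Call:
step_arm(motion=[{"slide": [0, 0, 0], "jaw": 20, "dr": [0, 0, 0]}, {"slide": [0, 0, 0], "jaw": 20, "dr": [0, 0, 0]}, {"slide": [0, 0, 0], "jaw": 20, "dr": [0, 0, 0]}, {"slide": [0, 0, 0], "jaw": 20, "dr": [0, 0, 0]}, {"slide": [0, 0, 0], "jaw": 20, "dr": [0, 0, 0]}, {"slide": [0, 2, 0], "jaw": 20, "dr": [0, 0, 0]}, {"slide": [0, 5, 0], "jaw": 20, "dr": [0, 0, 0]}, {"slide": [0, 8, 0], "jaw": 20, "dr": [0, 0, 0]}])

```text
clock: 4.15
position: [564.7, -204.0, 101.8]
ee_rot: [0.994, 0.109, 0.001, -0.0]
contact_force: [-2.6, 2.8, 7.7]
gripper_width: 29.1
grasp_force: 62.4
```

Call:
step_arm(motion=[{"slide": [0, 8, 0], "jaw": 20, "dr": [0, 0, 0]}, {"slide": [0, 22, 0], "jaw": 20, "dr": [0, 0, 0]}, {"slide": [0, 40, 0], "jaw": 20, "dr": [0, 0, 0]}, {"slide": [0, 58, 0], "jaw": 20, "dr": [0, 0, 0]}, {"slide": [0, 75, 0], "jaw": 20, "dr": [0, 0, 0]}, {"slide": [0, 88, 0], "jaw": 20, "dr": [0, 0, 0]}, {"slide": [0, 95, 0], "jaw": 20, "dr": [0, 0, 0]}, {"slide": [0, 95, 0], "jaw": 20, "dr": [0, 0, 0]}])

```text
clock: 5.15
position: [585.9, -297.9, 101.9]
ee_rot: [0.994, 0.109, 0.001, 0.001]
contact_force: [-0.5, -1.5, 4.8]
gripper_width: 29.1
grasp_force: 62.1
```

```bash
python3 -c "
from h import *
go((575,-240,200),0.22)"
```

```text
clock 5.15 pos [ 585.9  -297.91  101.86] joints [-0.22  0.54 -0.07  0.   -0.95  2.01] slide [  2.18 -58.72 -98.24] dr [ 0.01 -0.02 -0.01] F [-0.49 -1.51  4.82] w 29.1
```

Call:
step_arm(motion=[{"slide": [0, 0, 0], "jaw": 45, "dr": [0, 0, 0]}, {"slide": [0, 0, 0], "jaw": 70, "dr": [0, 0, 0]}, {"slide": [0, 0, 0], "jaw": 85, "dr": [0, 0, 0]}, {"slide": [0, 0, -15], "jaw": 85, "dr": [0, 0, 0]}, {"slide": [0, 0, -60], "jaw": 85, "dr": [0, 0, 0]}, {"slide": [0, 0, -110], "jaw": 85, "dr": [0, 0, 0]}, {"slide": [0, -30, -150], "jaw": 85, "dr": [0, 0, 0]}, {"slide": [0, -85, -150], "jaw": 85, "dr": [0, 0, 0.4]}])

```text
clock: 6.15
position: [568.4, -215.2, 255.7]
ee_rot: [0.997, 0.079, 0.005, 0.002]
contact_force: [0.9, 0.9, -0.2]
gripper_width: 84.8
grasp_force: 0.0
```

```bash
python3 -c "
from h import *
go((446.6,327.3,250),-1.31)"
```

```text
clock 6.15 pos [ 568.41 -215.16  255.65] joints [-0.1   0.33 -0.01  0.   -1.22  1.82] slide [ -34.51 -554.92    3.07] dr [-0.03 -0.08 10.52] F [ 0.95  0.87 -0.19] w 84.8
```

Call:
step_arm(motion=[{"slide": [-3, -52, 0], "jaw": 85, "dr": [0, 0, 1.1]}, {"slide": [-7, -108, 0], "jaw": 85, "dr": [0, 0, 2.3]}, {"slide": [-10, -165, 0], "jaw": 85, "dr": [0, 0, 3.5]}, {"slide": [-14, -222, 0], "jaw": 85, "dr": [0, 0, 4.7]}, {"slide": [-17, -279, 0], "jaw": 85, "dr": [0, 0, 5.9]}, {"slide": [-21, -336, 0], "jaw": 85, "dr": [0, 0, 7.1]}, {"slide": [-24, -393, 0], "jaw": 85, "dr": [0, 0, 8.3]}, {"slide": [-28, -450, 0], "jaw": 85, "dr": [0, 0, 9.5]}])

```text
clock: 7.15
position: [467.0, 221.6, 251.9]
ee_rot: [0.838, -0.546, 0.0, -0.001]
contact_force: [1.1, -0.4, 0.0]
gripper_width: 84.8
grasp_force: 0.0
```

```bash
python3 -c "
from h import *
go((446.6,327.3,250),-1.31)"
```

```text
clock 7.15 pos [467.   221.62 251.88] joints [ 0.76  0.18 -0.22  0.   -1.16 -0.34] slide [-104.9   -24.11    1.99] dr [-0.02  0.    1.12] F [ 1.09 -0.39  0.05] w 84.8
```

Call:
step_arm(motion=[{"slide": [-45, -10, 2], "jaw": 85, "dr": [0, 0, 0.6]}, {"slide": [-85, -20, 2], "jaw": 85, "dr": [0, 0, 1.1]}, {"slide": [-105, -24, 2], "jaw": 85, "dr": [0, 0, 1.12]}, {"slide": [-105, -24, 2], "jaw": 85, "dr": [0, 0, 1.12]}, {"slide": [-105, -24, 2], "jaw": 85, "dr": [0, 0, 1.12]}, {"slide": [-105, -24, 2], "jaw": 85, "dr": [0, 0, 1.12]}, {"slide": [-105, -24, 2], "jaw": 85, "dr": [0, 0, 1.12]}, {"slide": [-105, -24, 2], "jaw": 85, "dr": [0, 0, 1.12]}])

```text
clock: 8.15
position: [446.5, 325.0, 248.4]
ee_rot: [0.794, -0.607, 0.0, -0.0]
contact_force: [0.2, 0.7, 0.3]
gripper_width: 84.8
grasp_force: 0.0
```

```bash
python3 -c "
from h import *
go((446.6,327.3,250),-1.31)
np.save('s3.npy',arm.read_state(),allow_pickle=True)
im=optics.get_image('wrist');cv2.imwrite('pics/w3.png',im)"
```

```text
clock 8.15 pos [446.54 324.98 248.44] joints [ 0.92  0.25 -0.15  0.   -1.18 -0.66] slide [-2.23 -0.67 -1.56] dr [-0.    0.    0.03] F [0.16 0.74 0.3 ] w 84.8
```

View pics/w3.png

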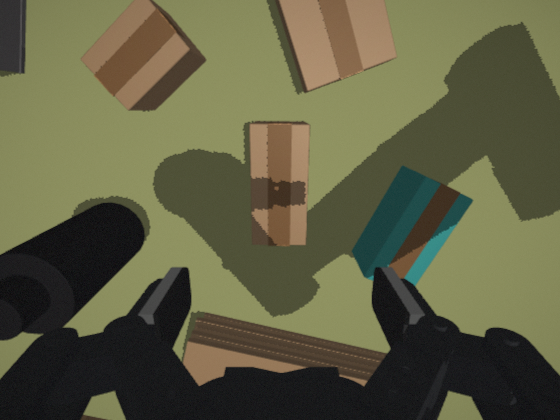

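Carton top corners are about (251,126), (309,126), (306,245), (250,245), centred under the gripper. No neighbour is in the fingers' way.

```bash
python3 -c "
from h import *
s=np.load('s3.npy',allow_pickle=True).item();W=cam('wrist',s)
uv=np.array([(251,126),(309,126),(306,245),(250,245)])
g=back(W,uv,70);print(g)
# image up=-y, right=tool y (world -x)
p,e=fit(W,[(30,-65,70),(-30,-65,70),(-30,65,70),(30,65,70)],uv,[447,327,.26]);print(p,e)
go((p[0],p[1],28),p[2]-np.pi/2)
"
```

```text
[[490.66 273.79  70.  ]
 [435.79 258.86  70.  ]
 [402.27 381.56  70.  ]
 [461.91 397.75  70.  ]]
[447.53 328.32   0.25] 1.8210840339556569
clock 8.20 pos [446.5 325.1 248.4] joints [ 0.92  0.25 -0.15  0.   -1.18 -0.66] slide [ -2.82  -1.83 220.4 ] dr [-0.    0.    0.11] F [0.5  0.45 0.17] w 85.3
```

Call:
step_arm(motion=[{"slide": [-3, -1, 30], "jaw": 85, "dr": [0, 0, 0.05]}, {"slide": [-3, -1, 80], "jaw": 85, "dr": [0, 0, 0.05]}, {"slide": [-3, -1, 130], "jaw": 85, "dr": [0, 0, 0.05]}, {"slide": [-3, -1, 180], "jaw": 85, "dr": [0, 0, 0.05]}, {"slide": [-3, -1, 210], "jaw": 85, "dr": [0, 0, 0.05]}, {"slide": [-3, -1, 220], "jaw": 85, "dr": [0, 0, 0.05]}, {"slide": [-3, -1, 220], "jaw": 85, "dr": [0, 0, 0.05]}, {"slide": [-3, -1, 220], "jaw": 70, "dr": [0, 0, 0.05]}])

```text
clock: 9.2
position: [447.4, 329.5, 29.9]
ee_rot: [0.792, -0.61, 0.0, -0.002]
contact_force: [0.7, -1.1, -0.1]
gripper_width: 70.5
grasp_force: 0.0
```

Call:
step_arm(motion=[{"slide": [0, 0, 0], "jaw": 50, "dr": [0, 0, 0]}, {"slide": [0, 0, 0], "jaw": 50, "dr": [0, 0, 0]}, {"slide": [0, 0, 0], "jaw": 50, "dr": [0, 0, 0]}, {"slide": [0, 0, 0], "jaw": 50, "dr": [0, 0, 0]}, {"slide": [0, 0, -10], "jaw": 50, "dr": [0, 0, 0]}, {"slide": [0, 0, -40], "jaw": 50, "dr": [0, 0, 0]}, {"slide": [0, 0, -85], "jaw": 50, "dr": [0, 0, 0]}, {"slide": [0, 0, -135], "jaw": 50, "dr": [0, 0, 0]}])

```text
clock: 10.2
position: [445.5, 327.6, 163.8]
ee_rot: [0.792, -0.61, -0.0, 0.002]
contact_force: [1.1, 0.4, -2.6]
gripper_width: 59.4
grasp_force: 65.4
```

```bash
python3 -c "
from h import *
go((565.3-.218*51,-211.3+.976*51,200),.22-np.pi/2)"
```

```text
clock 10.20 pos [445.53 327.62 163.83] joints [ 0.93  0.32 -0.27 -0.   -0.98 -0.67] slide [500.72  19.98 -35.45] dr [ 0.02 -0.01  0.27] F [ 1.09  0.44 -2.57] w 59.4
```

Call:
step_arm(motion=[{"slide": [35, 1, -5], "jaw": 50, "dr": [0, 0, 0]}, {"slide": [90, 3, -10], "jaw": 50, "dr": [0, 0, 0]}, {"slide": [150, 5, -15], "jaw": 50, "dr": [0, 0, 0.1]}, {"slide": [210, 8, -15], "jaw": 50, "dr": [0, 0, 0.1]}, {"slide": [270, 11, -15], "jaw": 50, "dr": [0, 0, 0.2]}, {"slide": [330, 13, -15], "jaw": 50, "dr": [0, 0, 0.2]}, {"slide": [385, 16, -15], "jaw": 50, "dr": [0, 0, 0.27]}, {"slide": [430, 18, -15], "jaw": 50, "dr": [0, 0, 0.27]}])

```text
clock: 11.2
position: [538.3, -93.8, 178.0]
ee_rot: [0.78, -0.625, -0.001, 0.0]
contact_force: [0.7, 0.6, -2.7]
gripper_width: 59.3
grasp_force: 65.8
```

```bash
python3 -c "
from h import *
go((565.3-.218*50,-211.3+.976*50,150),.22-np.pi/2)"
```

```text
clock 11.20 pos [538.28 -93.78 178.03] joints [ 0.12  0.3  -0.26 -0.   -1.01  0.1 ] slide [70.6  -0.81 27.97] dr [ 0.01  0.01 -0.  ] F [ 0.73  0.59 -2.73] w 59.3
```

Call:
step_arm(motion=[{"slide": [35, 0, 5], "jaw": 50, "dr": [0, 0, 0]}, {"slide": [60, -1, 15], "jaw": 50, "dr": [0, 0, 0]}, {"slide": [70, -1, 30], "jaw": 50, "dr": [0, 0, 0]}, {"slide": [71, -1, 43], "jaw": 50, "dr": [0, 0, 0]}, {"slide": [71, -1, 43], "jaw": 50, "dr": [0, 0, 0]}, {"slide": [71, -1, 43], "jaw": 50, "dr": [0, 0, 0]}, {"slide": [71, -1, 43], "jaw": 50, "dr": [0, 0, 0]}, {"slide": [71, -1, 43], "jaw": 50, "dr": [0, 0, 0]}])

```text
clock: 12.2
position: [555.9, -160.4, 135.9]
ee_rot: [0.781, -0.625, 0.0, -0.0]
contact_force: [0.3, -0.4, -2.9]
gripper_width: 59.3
grasp_force: 65.7
```

```bash
python3 -c "
from h import *
go((565.3-.218*50,-211.3+.976*50,135),.22-np.pi/2)
np.save('s4.npy',arm.read_state(),allow_pickle=True)
a=optics.get_image('wrist')
b=cv2.resize(optics.get_image('top')[150:245,280:420],None,fx=4,fy=4,interpolation=cv2.INTER_CUBIC)
cv2.imwrite('pics/w4.png',cv2.resize(np.vstack([a[:,:],b[:180]]),None,fx=1,fy=1))"
```

```text
clock 12.20 pos [ 555.93 -160.44  135.88] joints [-0.    0.39 -0.24  0.   -0.94  0.22] slide [1.67 1.95 0.88] dr [-0.01 -0.    0.01] F [ 0.28 -0.4  -2.92] w 59.3
```

View pics/w4.png

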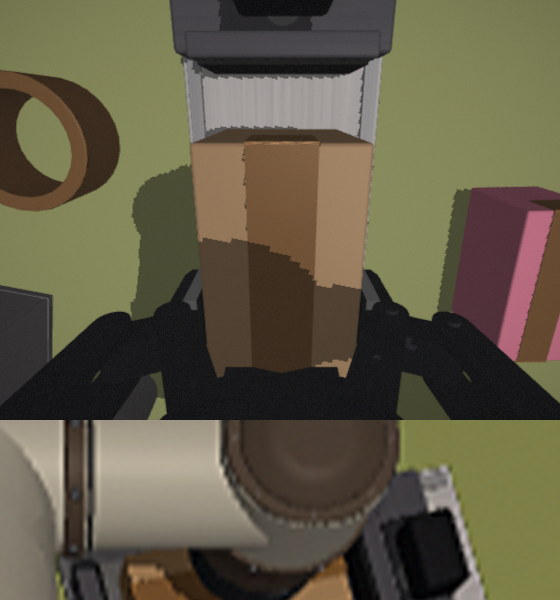

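The carton (columns 191–373) is centred on the moving jaw (172–395) and clear of it. I'll check its end position along the jig.

```bash
python3 -c "
from h import *
s=np.load('s4.npy',allow_pickle=True).item();W=cam('wrist',s)
Rm=np.array([[.976,.218],[-.218,.976]])
for n,uv,z in [('carton -y end',[(191,143),(373,143)],177),('bed rails at -y',[(185,60),(381,60)],24)]:
  g=back(W,uv,z)[:,:2]; print(n,(g-[565.3,-211.3])@Rm.T)
go((565.3-.218*50,-211.3+.976*50,52),.22-np.pi/2)
"
```

```text
carton -y end [[ 30.08 -15.81]
 [-26.77 -15.95]]
bed rails at -y [[ 72.27 -59.46]
 [-71.05 -59.81]]
clock 12.30 pos [ 555.82 -160.6   135.69] joints [-0.    0.39 -0.24  0.   -0.94  0.22] slide [ 1.53  1.86 83.69] dr [-0.   -0.    0.01] F [ 0.39 -0.2  -2.62] w 59.4
```

Call:
step_arm(motion=[{"slide": [0, 2, 15], "jaw": 50, "dr": [0, 0, 0]}, {"slide": [0, 2, 35], "jaw": 50, "dr": [0, 0, 0]}, {"slide": [0, 2, 55], "jaw": 50, "dr": [0, 0, 0]}, {"slide": [0, 2, 70], "jaw": 50, "dr": [0, 0, 0]}, {"slide": [0, 2, 78], "jaw": 50, "dr": [0, 0, 0]}, {"slide": [0, 2, 81], "jaw": 50, "dr": [0, 0, 0]}, {"slide": [0, 2, 82], "jaw": 50, "dr": [0, 0, 0]}, {"slide": [0, 2, 82], "jaw": 50, "dr": [0, 0, 0]}])

```text
clock: 13.3
position: [554.1, -161.2, 53.9]
ee_rot: [0.781, -0.625, 0.0, -0.0]
contact_force: [-0.0, 0.5, -2.8]
gripper_width: 59.5
grasp_force: 65.7
```

Call:
step_arm(motion=[{"slide": [0, 0, 0.3], "jaw": 50, "dr": [0, 0, 0]}, {"slide": [0, 0, 0.6], "jaw": 50, "dr": [0, 0, 0]}, {"slide": [0, 0, 0.9], "jaw": 50, "dr": [0, 0, 0]}, {"slide": [0, 0, 1.2], "jaw": 50, "dr": [0, 0, 0]}, {"slide": [0, 0, 1.5], "jaw": 50, "dr": [0, 0, 0]}, {"slide": [0, 0, 1.8], "jaw": 50, "dr": [0, 0, 0]}, {"slide": [0, 0, 2], "jaw": 50, "dr": [0, 0, 0]}, {"slide": [0, 0, 2], "jaw": 50, "dr": [0, 0, 0]}])

```text
clock: 14.3
position: [553.7, -161.2, 51.3]
ee_rot: [0.781, -0.625, -0.0, 0.0]
contact_force: [0.2, 0.2, -3.6]
gripper_width: 59.1
grasp_force: 65.7
```

Call:
step_arm(motion=[{"slide": [0, 0, 0.3], "jaw": 50, "dr": [0, 0, 0]}, {"slide": [0, 0, 0.6], "jaw": 50, "dr": [0, 0, 0]}, {"slide": [0, 0, 0.9], "jaw": 50, "dr": [0, 0, 0]}, {"slide": [0, 0, 1.2], "jaw": 50, "dr": [0, 0, 0]}, {"slide": [0, 0, 1.4], "jaw": 50, "dr": [0, 0, 0]}, {"slide": [0, 0, 1.5], "jaw": 50, "dr": [0, 0, 0]}, {"slide": [0, 0, 1.5], "jaw": 50, "dr": [0, 0, 0]}, {"slide": [0, 0, 1.5], "jaw": 50, "dr": [0, 0, 0]}])

```text
clock: 15.3
position: [553.7, -161.3, 50.2]
ee_rot: [0.781, -0.625, 0.0, -0.0]
contact_force: [-1.1, -0.3, 1.7]
gripper_width: 59.7
grasp_force: 66.0
```

The carton has touched down, so I'll release and lift.

Call:
step_arm(motion=[{"slide": [0, 0, 0], "jaw": 61, "dr": [0, 0, 0]}, {"slide": [0, 0, 0], "jaw": 66, "dr": [0, 0, 0]}, {"slide": [0, 0, 0], "jaw": 72, "dr": [0, 0, 0]}, {"slide": [0, 0, 0], "jaw": 78, "dr": [0, 0, 0]}, {"slide": [0, 0, 0], "jaw": 80, "dr": [0, 0, 0]}, {"slide": [0, 0, -20], "jaw": 80, "dr": [0, 0, 0]}, {"slide": [0, 0, -60], "jaw": 80, "dr": [0, 0, 0]}, {"slide": [0, 0, -110], "jaw": 82, "dr": [0, 0, 0]}])

```text
clock: 16.3
position: [552.9, -161.2, 160.0]
ee_rot: [0.781, -0.625, -0.001, 0.001]
contact_force: [1.2, -0.1, -0.2]
gripper_width: 82.5
grasp_force: 0.0
```

```bash
python3 -c "
from h import *
go((585.9,-297.9,230),.22)"
```

```text
clock 16.30 pos [ 552.94 -161.16  160.02] joints [-0.    0.36 -0.21 -0.   -0.99  0.22] slide [140.59  -2.   -70.09] dr [  0.01   0.02 -11.24] F [ 1.17 -0.13 -0.16] w 82.5
```

Call:
step_arm(motion=[{"slide": [0, 0, -40], "jaw": 85, "dr": [0, 0, -1]}, {"slide": [15, 0, -70], "jaw": 85, "dr": [0, 0, -2.3]}, {"slide": [40, 0, -70], "jaw": 85, "dr": [0, 0, -3.6]}, {"slide": [65, -1, -70], "jaw": 85, "dr": [0, 0, -4.9]}, {"slide": [90, -1, -70], "jaw": 85, "dr": [0, 0, -6.2]}, {"slide": [115, -2, -70], "jaw": 85, "dr": [0, 0, -7.5]}, {"slide": [132, -2, -70], "jaw": 85, "dr": [0, 0, -8.8]}, {"slide": [140, -2, -70], "jaw": 85, "dr": [0, 0, -10.1]}])

```text
clock: 17.3
position: [586.2, -298.3, 229.3]
ee_rot: [0.999, 0.033, -0.0, -0.0]
contact_force: [0.5, 0.3, 0.0]
gripper_width: 85.1
grasp_force: 0.0
```

```bash
python3 -c "
from h import *
go((585.9,-297.9,104),.22)"
```

```text
clock 17.30 pos [ 586.24 -298.34  229.29] joints [-0.23  0.44  0.09 -0.   -1.22  1.86] slide [ -0.23  -0.43 125.29] dr [-0.    0.   -1.11] F [0.45 0.32 0.02] w 85.1
```

Call:
step_arm(motion=[{"slide": [0, 0, 0], "jaw": 85, "dr": [0, 0, -1.1]}, {"slide": [0, 0, 40], "jaw": 85, "dr": [0, 0, -1.1]}, {"slide": [0, 0, 85], "jaw": 85, "dr": [0, 0, -1.1]}, {"slide": [0, 0, 115], "jaw": 85, "dr": [0, 0, -1.1]}, {"slide": [0, 0, 125], "jaw": 85, "dr": [0, 0, -1.1]}, {"slide": [0, 0, 125], "jaw": 85, "dr": [0, 0, -1.1]}, {"slide": [0, 0, 125], "jaw": 60, "dr": [0, 0, -1.1]}, {"slide": [0, 0, 125], "jaw": 35, "dr": [0, 0, -1.1]}])

```text
clock: 18.3
position: [587.1, -297.6, 106.4]
ee_rot: [0.994, 0.107, 0.001, 0.001]
contact_force: [-0.1, -0.2, 0.5]
gripper_width: 50.9
grasp_force: 0.0
```

Call:
step_arm(motion=[{"slide": [0, 0, 0], "jaw": 20, "dr": [0, 0, 0]}, {"slide": [0, 0, 0], "jaw": 20, "dr": [0, 0, 0]}, {"slide": [0, 0, 0], "jaw": 20, "dr": [0, 0, 0]}, {"slide": [0, 0, 0], "jaw": 20, "dr": [0, 0, 0]}, {"slide": [0, 0, 0], "jaw": 20, "dr": [0, 0, 0]}, {"slide": [0, 0, 0], "jaw": 20, "dr": [0, 0, 0]}, {"slide": [0, 0, 0], "jaw": 20, "dr": [0, 0, 0]}, {"slide": [0, 0, 0], "jaw": 20, "dr": [0, 0, 0]}])

```text
clock: 19.3
position: [586.7, -297.6, 106.0]
ee_rot: [0.994, 0.107, 0.001, 0.001]
contact_force: [-0.7, 0.6, 6.2]
gripper_width: 28.9
grasp_force: 62.8
```

```bash
python3 -c "
from h import *
go((585.9,-297.9,104),.22)
cv2.imwrite('pics/w5.png',optics.get_image('wrist'))"
```

```text
clock 19.30 pos [ 586.72 -297.62  105.96] joints [-0.22  0.54 -0.07  0.   -0.96  2.01] slide [-0.86  0.1   1.96] dr [ 0.01 -0.01 -0.04] F [-0.65  0.58  6.2 ] w 28.9
```

View pics/w5.png

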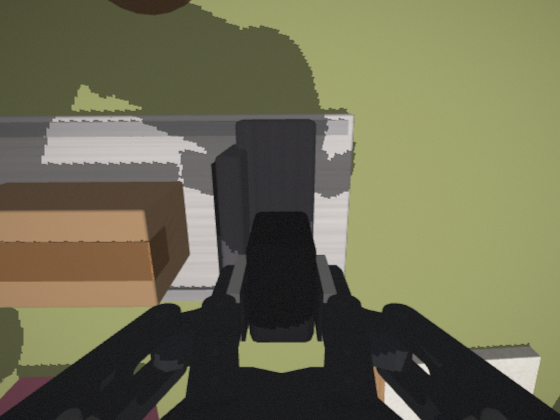

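The block is gripped, and the carton stands with about 35 mm clear in front of the moving jaw. I'll close it.

Call:
step_arm(motion=[{"slide": [0, -3, 0], "jaw": 20, "dr": [0, 0, 0]}, {"slide": [0, -7, 0], "jaw": 20, "dr": [0, 0, 0]}, {"slide": [0, -12, 0], "jaw": 20, "dr": [0, 0, 0]}, {"slide": [0, -17, 0], "jaw": 20, "dr": [0, 0, 0]}, {"slide": [0, -21, 0], "jaw": 20, "dr": [0, 0, 0]}, {"slide": [0, -24, 0], "jaw": 20, "dr": [0, 0, 0]}, {"slide": [0, -26, 0], "jaw": 20, "dr": [0, 0, 0]}, {"slide": [0, -27, 0], "jaw": 20, "dr": [0, 0, 0]}])

```text
clock: 20.35
position: [581.0, -272.0, 105.9]
ee_rot: [0.994, 0.107, 0.001, 0.001]
contact_force: [-0.3, -4.9, 5.9]
gripper_width: 29.1
grasp_force: 63.0
```

Call:
step_arm(motion=[{"slide": [0, -1, 0], "jaw": 20, "dr": [0, 0, 0]}, {"slide": [0, -2, 0], "jaw": 20, "dr": [0, 0, 0]}, {"slide": [0, -3, 0], "jaw": 20, "dr": [0, 0, 0]}, {"slide": [0, -4, 0], "jaw": 20, "dr": [0, 0, 0]}, {"slide": [0, -5, 0], "jaw": 20, "dr": [0, 0, 0]}, {"slide": [0, -6, 0], "jaw": 20, "dr": [0, 0, 0]}, {"slide": [0, -7, 0], "jaw": 20, "dr": [0, 0, 0]}, {"slide": [0, -8, 0], "jaw": 20, "dr": [0, 0, 0]}])

```text
clock: 21.35
position: [579.2, -264.3, 105.9]
ee_rot: [0.994, 0.107, 0.001, 0.001]
contact_force: [-1.6, -4.3, 5.9]
gripper_width: 28.9
grasp_force: 63.0
```

Call:
step_arm(motion=[{"slide": [0, -0.3, 0], "jaw": 20, "dr": [0, 0, 0]}, {"slide": [0, -0.6, 0], "jaw": 20, "dr": [0, 0, 0]}, {"slide": [0, -0.9, 0], "jaw": 20, "dr": [0, 0, 0]}, {"slide": [0, -1.2, 0], "jaw": 20, "dr": [0, 0, 0]}, {"slide": [0, -1.5, 0], "jaw": 20, "dr": [0, 0, 0]}, {"slide": [0, -1.8, 0], "jaw": 20, "dr": [0, 0, 0]}, {"slide": [0, -2, 0], "jaw": 20, "dr": [0, 0, 0]}, {"slide": [0, -2, 0], "jaw": 20, "dr": [0, 0, 0]}])

```text
clock: 22.35
position: [578.9, -262.7, 105.9]
ee_rot: [0.994, 0.107, 0.001, 0.001]
contact_force: [-1.0, -6.3, 5.5]
gripper_width: 28.9
grasp_force: 62.9
```

Call:
step_arm(motion=[{"slide": [0, -0.3, 0], "jaw": 20, "dr": [0, 0, 0]}, {"slide": [0, -0.6, 0], "jaw": 20, "dr": [0, 0, 0]}, {"slide": [0, -0.9, 0], "jaw": 20, "dr": [0, 0, 0]}, {"slide": [0, -1.2, 0], "jaw": 20, "dr": [0, 0, 0]}, {"slide": [0, -1.5, 0], "jaw": 20, "dr": [0, 0, 0]}, {"slide": [0, -1.8, 0], "jaw": 20, "dr": [0, 0, 0]}, {"slide": [0, -2, 0], "jaw": 20, "dr": [0, 0, 0]}, {"slide": [0, -2, 0], "jaw": 20, "dr": [0, 0, 0]}])

```text
clock: 23.35
position: [578.5, -260.8, 106.0]
ee_rot: [0.994, 0.107, 0.001, 0.001]
contact_force: [-1.1, -6.0, 5.1]
gripper_width: 28.8
grasp_force: 62.9
```

Call:
step_arm(motion=[{"slide": [0, -0.2, 0], "jaw": 20, "dr": [0, 0, 0]}, {"slide": [0, -0.4, 0], "jaw": 20, "dr": [0, 0, 0]}, {"slide": [0, -0.6, 0], "jaw": 20, "dr": [0, 0, 0]}, {"slide": [0, -0.8, 0], "jaw": 20, "dr": [0, 0, 0]}, {"slide": [0, -1.0, 0], "jaw": 20, "dr": [0, 0, 0]}, {"slide": [0, -1.2, 0], "jaw": 20, "dr": [0, 0, 0]}, {"slide": [0, -1.4, 0], "jaw": 20, "dr": [0, 0, 0]}, {"slide": [0, -1.5, 0], "jaw": 20, "dr": [0, 0, 0]}])

```text
clock: 24.35
position: [578.1, -259.3, 105.9]
ee_rot: [0.994, 0.107, 0.001, 0.001]
contact_force: [-0.6, -7.2, 6.3]
gripper_width: 28.9
grasp_force: 62.9
```

Call:
step_arm(motion=[{"slide": [0, -0.2, 0], "jaw": 20, "dr": [0, 0, 0]}, {"slide": [0, -0.3, 0], "jaw": 20, "dr": [0, 0, 0]}, {"slide": [0, -0.5, 0], "jaw": 20, "dr": [0, 0, 0]}, {"slide": [0, -0.6, 0], "jaw": 20, "dr": [0, 0, 0]}, {"slide": [0, -0.8, 0], "jaw": 20, "dr": [0, 0, 0]}, {"slide": [0, -1, 0], "jaw": 20, "dr": [0, 0, 0]}, {"slide": [0, -1.1, 0], "jaw": 20, "dr": [0, 0, 0]}, {"slide": [0, -1.2, 0], "jaw": 20, "dr": [0, 0, 0]}])

```text
clock: 25.35
position: [577.9, -258.2, 106.0]
ee_rot: [0.994, 0.107, 0.001, 0.001]
contact_force: [-2.1, -5.6, 6.2]
gripper_width: 29.0
grasp_force: 62.9
```

Call:
step_arm(motion=[{"slide": [0, -0.2, 0], "jaw": 20, "dr": [0, 0, 0]}, {"slide": [0, -0.3, 0], "jaw": 20, "dr": [0, 0, 0]}, {"slide": [0, -0.5, 0], "jaw": 20, "dr": [0, 0, 0]}, {"slide": [0, -0.6, 0], "jaw": 20, "dr": [0, 0, 0]}, {"slide": [0, -0.8, 0], "jaw": 20, "dr": [0, 0, 0]}, {"slide": [0, -1, 0], "jaw": 20, "dr": [0, 0, 0]}, {"slide": [0, -1, 0], "jaw": 20, "dr": [0, 0, 0]}, {"slide": [0, -1, 0], "jaw": 20, "dr": [0, 0, 0]}])

```text
clock: 26.35
position: [577.9, -258.2, 105.9]
ee_rot: [0.994, 0.107, 0.001, 0.002]
contact_force: [-0.6, -10.0, 4.9]
gripper_width: 29.2
grasp_force: 62.8
```

Call:
step_arm(motion=[{"slide": [0, -0.1, 0], "jaw": 20, "dr": [0, 0, 0]}, {"slide": [0, -0.2, 0], "jaw": 20, "dr": [0, 0, 0]}, {"slide": [0, -0.3, 0], "jaw": 20, "dr": [0, 0, 0]}, {"slide": [0, -0.4, 0], "jaw": 20, "dr": [0, 0, 0]}, {"slide": [0, -0.5, 0], "jaw": 20, "dr": [0, 0, 0]}, {"slide": [0, -0.6, 0], "jaw": 20, "dr": [0, 0, 0]}, {"slide": [0, -0.6, 0], "jaw": 20, "dr": [0, 0, 0]}, {"slide": [0, -0.6, 0], "jaw": 20, "dr": [0, 0, 0]}])

```text
clock: 27.35
position: [577.9, -258.2, 106.0]
ee_rot: [0.994, 0.107, 0.001, 0.002]
contact_force: [-0.4, -12.4, 4.0]
gripper_width: 29.0
grasp_force: 62.7
```

```bash
python3 -c "
from h import *
go((578,-258,104),.22)
cv2.imwrite('pics/w6.png',optics.get_image('wrist'))"
```

```text
clock 27.35 pos [ 577.89 -258.2   105.97] joints [-0.16  0.5  -0.14  0.   -0.93  1.95] slide [ 0.14 -0.18  1.97] dr [ 0.03 -0.01 -0.04] F [ -0.4  -12.41   4.  ] w 29.0
```

View pics/w6.png

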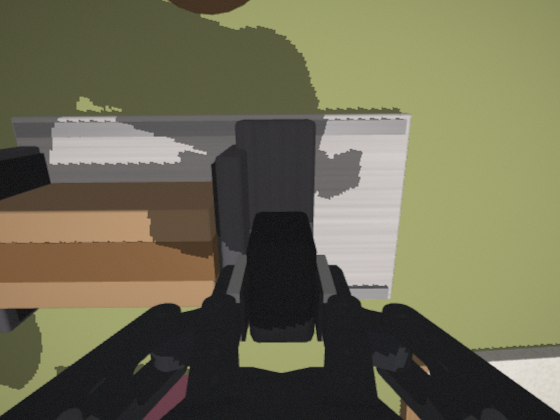

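The carton is snug between both jaws: motion has stopped and the force is rising gently to 12 N. I'll release and lift clear.

Call:
step_arm(motion=[{"slide": [0, 0.6, 0], "jaw": 29, "dr": [0, 0, 0]}, {"slide": [0, 0.6, 0], "jaw": 38, "dr": [0, 0, 0]}, {"slide": [0, 0.6, 0], "jaw": 48, "dr": [0, 0, 0]}, {"slide": [0, 0.6, 0], "jaw": 58, "dr": [0, 0, 0]}, {"slide": [0, 0.6, 0], "jaw": 65, "dr": [0, 0, 0]}, {"slide": [0, 0.6, -15], "jaw": 65, "dr": [0, 0, 0]}, {"slide": [0, 0.6, -60], "jaw": 65, "dr": [0, 0, 0]}, {"slide": [0, 0.6, -110], "jaw": 65, "dr": [0, 0, 0]}])

```text
clock: 28.4
position: [577.1, -255.6, 216.6]
ee_rot: [0.994, 0.107, -0.0, 0.0]
contact_force: [1.2, -0.6, 0.6]
gripper_width: 65.2
grasp_force: 0.0
```

Call:
step_arm(motion=[{"slide": [0, 20, -30], "jaw": 65, "dr": [0, 0, 0]}, {"slide": [0, 70, -30], "jaw": 65, "dr": [0, 0, 0]}, {"slide": [0, 120, -30], "jaw": 65, "dr": [0, 0, 0]}, {"slide": [0, 160, -30], "jaw": 65, "dr": [0, 0, 0]}, {"slide": [0, 170, -30], "jaw": 65, "dr": [0, 0, 0]}, {"slide": [0, 170, -30], "jaw": 65, "dr": [0, 0, 0]}, {"slide": [0, 170, -30], "jaw": 65, "dr": [0, 0, 0]}, {"slide": [0, 170, -30], "jaw": 65, "dr": [0, 0, 0]}])

```text
clock: 29.4
position: [613.6, -420.6, 245.7]
ee_rot: [0.994, 0.108, 0.0, 0.0]
contact_force: [-0.3, 0.5, 0.8]
gripper_width: 65.0
grasp_force: 0.0
```

```bash
python3 -c "
from h import *
im=optics.get_image('top');o=cv2.imread('pics/top1.png')
cv2.imwrite('pics/t7.png',np.vstack([cv2.resize(im[150:245,285:420],None,fx=4,fy=4,interpolation=cv2.INTER_CUBIC),cv2.resize(im[130:290,60:480],(540,206))]))"
```

```text
(no output)
```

View pics/t7.png

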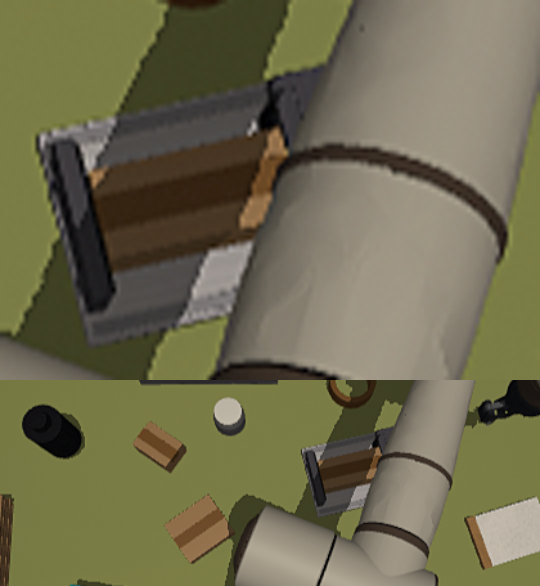

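The carton sits square against the fixed jaw, centred, with the moving jaw up against its other end. The bystanders are where they were, so I'll hand in.

```bash
python3 -c "
from bench import arm
print(arm.job_done())"
```

```text
the job is handed in; nothing more can be done
None
```

I handed the job in at about 29 s: the long brown carton stands upright on the vise bed, centred and held end to end between the jaws, and the other things on the table look unmoved. The jaw was closed gently (about 12 N felt at the wrist at the end); the hand-in gave no verdict.

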